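Clamp a device in the repair jig and set its pressure screw

TASK

In the repair jig on the tailgate, first swing the open toggle clamp over centre and down so that its pad holds the device. Then turn the wing thumbscrew on the bridge clockwise until it seats, back it off a quarter turn, and finish still gripping the thumbscrew there so that a colleague can tighten its locknut: do not let go. Leave the clamp closed, the device in place and everything lying on and around the jig undisturbed.

Things in the scene. Friction and masses are not known exactly. Their poses are not given: they have to be found in the camera images.
- jig: Dark grey metal jig plate, 190 (x) x 250 (y) x 15 mm, fixed; origin under its centre on the table; x points away from the robot, turned up to 0.4 rad. Near its far (+x) edge stand the toggle clamp and the screw bridge side by side, one at jig y = +55 mm, the other at -55 mm (which is which varies), both reaching to jig -x over the device. Six pins 8 mm high and wide surround the device.
- device: Opened handheld device: aluminium tray with dark board and chips on top, 66 (x) x 146 (y) x 12 mm, about 300 g, loose, lying on the jig plate between the pins with about 2 mm play. Origin under its centre; its place is jig x = -11 mm, y = 0, z = 15 mm. Its top is 27 mm above the table.
- clamp_pivot (a point): Hinge axis of the toggle clamp arm, at jig x = +55 mm, 50 mm above the table. Its stand (foot 44 mm wide, two cheeks 27 mm over all) reaches 56 mm above the table. Axes parallel to the jig's; the arm swings in the jig's x-z plane.
- clamp (a joint): Clamp arm angle (rad): 0 closed, arm level to jig -x, pad on the device; 1.57 upright; 2.1 open stop, where it starts, leaning 30 degrees back to jig +x, away from the robot. The 220 g arm turns freely, lightly damped, and leans to either side of upright by its weight: pushed past upright it falls shut in about 1 s and rests with about 2.5 N on the device. Pushing it up takes 1 to 3 N.
- clamp_handle (a point): Centre of the clamp's steel cross handle: a bar 15 mm thick, 50 mm long, parallel to jig y, at the arm's tip 100 mm from the pivot. Open, it is 136 mm above the table and 50 mm to jig +x of the pivot; closed, 50 mm above the table. The arm is 14 mm wide, 12 mm thick. It can be pushed over from its free jig +x side.
- clamp_pad (a point): Round rubber pad, 16 mm in diameter, under the clamp arm, 60 mm from the pivot; this point is the centre of its face that meets the device's top.
- screw (a joint): Angle of the wing thumbscrew in rad: 0 = fully seated (hard stop), negative = backed off; grows when turned clockwise seen from above. Starts 0.9 to 2.2 rad backed off; a quarter turn back from the seat is -1.57. Friction holds it where it is left (about 0.05 N m). The screw does not rise or sink noticeably.
- wing_grip (a point): Thumbscrew's steel wing head, axis vertical at jig x = +10 mm, y = +55 or -55 mm: an upright flat bar 44 mm long (this point's x) x 10 mm thick (its y) x 32 mm high, 81 to 113 mm above the table. The point is on the axis 105 mm above the table, the height to grip from above across the thickness; its axes turn with the wing, z up. A 26 mm disc is under it.
- screw_dish: Bystander: steel screw dish, 40 mm in diameter, 12 mm high, on the jig plate near its front edge; origin under its centre.
- driver: Bystander: blue-handled screwdriver, 200 mm long, lying left (+y) of the jig; origin under its middle, x along it.
- parts_tray: Bystander: grey two-part tray 100 x 70 x 22 mm, right (-y) of the jig; origin under its centre.
- bit_rail: Bystander: small rail of driver bits, 14 x 80 mm, 28 mm high, on the jig plate at its left (+y) end, along jig x; origin under its centre.
- flux_jar: Bystander: amber glass jar, 44 mm in diameter, 50 mm high, far left; origin under its centre.
- tweezers: Bystander: steel tweezers 125 mm long, lying far right; origin near the middle.
Things that resemble listed ones, but are neither listed nor needed, are in the scene too. Of the things that look like the device, the largest one is meant.

How it is judged:
By the outcome, as a careful person would: the job done as asked, in the order asked, and still so for the second after the job is handed in, while the arm keeps its last pose, push and grip.
It also fails if it takes over 64 s, if anything falls off the work surface, if the arm or the gripper's body presses on something with over 40 N, if the wrist force passes 120 N, or if a joint passes its speed limit or range.

ROBOT

A 7-joint arm with a two-finger parallel gripper is mounted at the origin on the work surface. World frame = base frame: x ahead of the robot, y to its left, z up, the work surface at z = 0. Lengths are in m, angles in rad, forces in N, time in s.
With the tool pointing down it reaches from about 0.35 to 0.9 m from the base axis. Payload 19.9 kg.
Tool frame: the origin (TCP) lies between the finger pads; the fingertips stand 19 mm ahead of it and the grasp point (between the pads) is the TCP; z points along the fingers, y is the direction in which the jaws open and shut (so a half turn about z gives the same grasp; the last joint's range is limited). The gripper opens to 94 mm and grips with 3 to 60 N. Pads are 16 mm wide; open, the fingers measure 119 mm over their backs; the gripper's body (75 mm by 177 mm) begins 78 mm behind the grasp point.
Start: joints at [1.073, 0.417, -0.01, 1.614, 0.005, 1.111, -0.053], TCP at [0.275, -0.561, 0.224] pointing down, gripper open.
Joint ranges: [-2.81, 2.81], [-0.39, 2.02], [-1.27, 1.25], [0.06, 2.57], [-1.19, 4.33], [0.19, 2], [-2.82, 2.82]. Speed limits (rad/s): [1.89, 1.89, 2.39, 2.39, 3.01, 3.01, 3.01].

INTERFACE

Orientations are given as a 3x3 rotation matrix whose columns are the frame's x, y, z axes.
In Python, from rig import robot gives the robot as it stands. Calls block until the motion is done:
- robot.move_ptp(position, orientation): joint-space move of the TCP to a pose.
- robot.move_linear(position, velocity=0.15, frame=None, threshold=None): straight line of the TCP; frame=None keeps the orientation; velocity is the mean speed in m/s. With threshold (N) it stops when the force on the tool has changed by that much, and returns True; else False.
- robot.goto_joints(angles): joint-space move.
- robot.gripper_to(opening): finger opening in m; the grip force is fixed at half the most; returns when the fingers have stopped.
- robot.pause(seconds).
- robot.ik(position, orientation): joint angles nearest the present ones, or None.
- robot.get_state(): the state.
- robot.grab_frame(name): name is "scene" or "top"; returns the picture (400x640x3 uint8, red, green, blue); there is no depth.
- robot.camera_info(name): a dict with "fx", "fy", "cx", "cy" (pixels), "rvec" (rotation vector, rad) and "tvec" (3), from world to camera coordinates, as OpenCV has them. Camera axes: x right, y down, z forward; pixel columns grow to the right and rows downward; lengths in m; the calibration is good to about 2 mm. A picture is of the moment at which its call begins. camera_info takes no time and is no camera call.
A pose or a line that the arm cannot do raises robot.PlanningError and nothing moves.
- robot.sign_off(): hands the job in, once; it reports no verdict.
The state is a dict: "time": time; "qpos": joint angles; "joint_vel": joint speeds; "effort": joint torques, N m; "ee_pos": TCP position; "tool_rot": TCP orientation; "force": force on the tool from outside, world axes, zero at the start; "moment": the same for the moment, N m; "opening": finger opening in m.
Only numpy, scipy, OpenCV 4.12 (cv2) and the standard library are available. Lean on these libraries where they do the work, as an engineer would, in place of code of your own. Each camera call takes 0.05 s, during which the arm holds its last target. There are 200 camera calls.

## Working session

There is one attempt and no reset: what is moved stays moved. The work goes in short steps, each a Python script; the robot and the scene stay as the last script left them, time stands still between calls to the robot, and variables do not carry over. Pictures are saved under pics/ and viewed, on a budget of 10 in all, crops included, one or two more only if the job needs it, and the job is handed in when it is done.

```bash
mkdir -p pics; ls; cat > h.py <<'E'
from rig import robot
import numpy as np, cv2
def cam(n):
    c=robot.camera_info(n);K=np.array([[c['fx'],0,c['cx']],[0,c['fy'],c['cy']],[0,0,1.]])
    return K,np.array(c['rvec'],float).ravel(),np.array(c['tvec'],float).ravel()
def ray(n,uv,z):
    K,r,t=cam(n);R=cv2.Rodrigues(r)[0];o=-R.T@t
    d=R.T@np.linalg.inv(K)@np.array([uv[0],uv[1],1.])
    return o+d*(z-o[2])/d[2]
def proj(n,P):
    K,r,t=cam(n);return cv2.projectPoints(np.array(P,float).reshape(-1,1,3),r,t,K,None)[0].reshape(-1,2)
def shot(n,f,crop=None,s=1):
    im=robot.grab_frame(n)[:,:,::-1].copy();cv2.imwrite(f'pics/{f}_raw.png',im)
    if crop:im=im[crop[1]:crop[3],crop[0]:crop[2]]
    cv2.imwrite(f'pics/{f}.png',cv2.resize(im,None,fx=s,fy=s,interpolation=cv2.INTER_CUBIC));return im
E
python3 - <<'E'
from h import *
a=shot('top','top0');b=shot('scene','scene0')
for n in('top','scene'):
    K,r,t=cam(n);R=cv2.Rodrigues(r)[0];print(n,K[0,0],-R.T@t,R.round(2).tolist())
E
```

```text
pics
top 370.79175474093114 [ 0.40483942 -0.0206048   0.9482219 ] [[0.01, -1.0, -0.04], [-0.99, -0.01, -0.13], [0.13, 0.04, -0.99]]
scene 436.41780446029753 [ 1.31127641 -0.60314458  0.87002796] [[0.6, 0.8, 0.01], [0.49, -0.36, -0.8], [-0.63, 0.48, -0.6]]
```

View pics/top0.png

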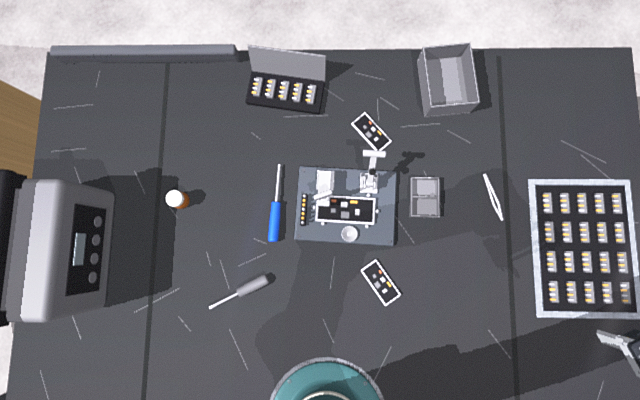

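View pics/scene0.png

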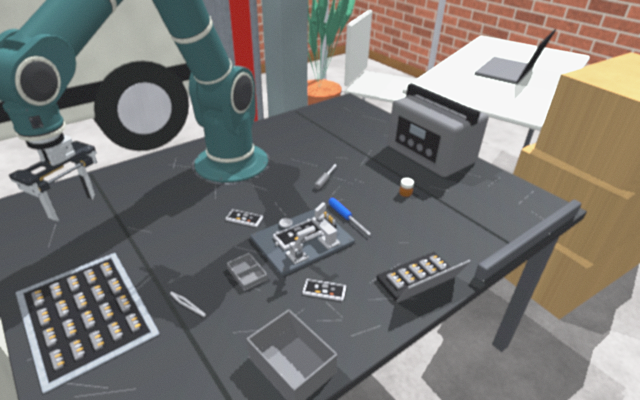

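Top view: the jig is at about (346,205). The open clamp is on its right (-y), with the handle at (374,154), and the screw bridge is on its left at (325,183). There are three device-like boards: (345,210) on the jig, and smaller ones at (371,131) and (380,282). The one on the jig is the largest and lies between the pins, so it fits. I'll confirm with an enlarged crop and measure the plate.

```bash
python3 - <<'E'
from h import *
a=cv2.imread('pics/top0_raw.png')[140:260,280:415];b=cv2.imread('pics/scene0_raw.png')[190:290,240:365]
a=cv2.resize(a,(540,480),interpolation=cv2.INTER_CUBIC)[:, :];b=cv2.resize(b,(600,480),interpolation=cv2.INTER_CUBIC)
c=np.hstack([a,b]);c=cv2.resize(c,(798,int(480*798/1140)));
a4=cv2.resize(cv2.imread('pics/top0_raw.png')[140:260,280:415],(675,600),interpolation=cv2.INTER_CUBIC)
cv2.imwrite('pics/c_top.png',a4);cv2.imwrite('pics/c_scene.png',cv2.resize(cv2.imread('pics/scene0_raw.png')[190:290,240:365],(750,600),interpolation=cv2.INTER_CUBIC))
E
```

```text
(no output)
```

View pics/c_top.png

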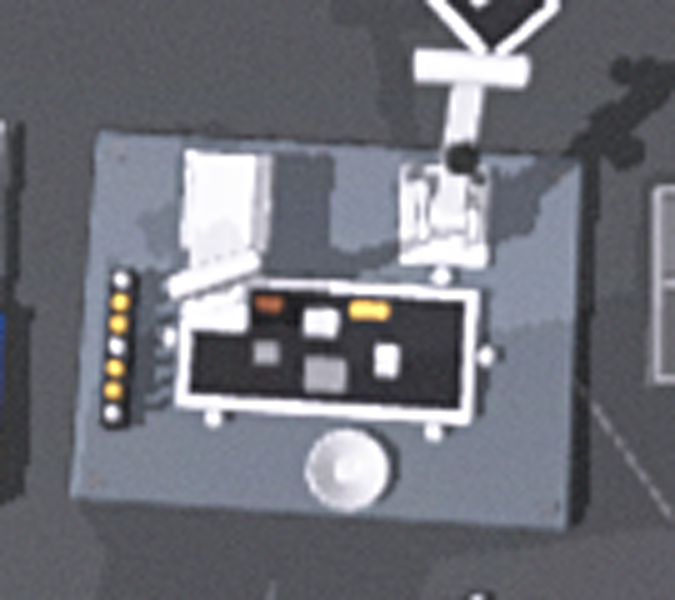

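View pics/c_scene.png

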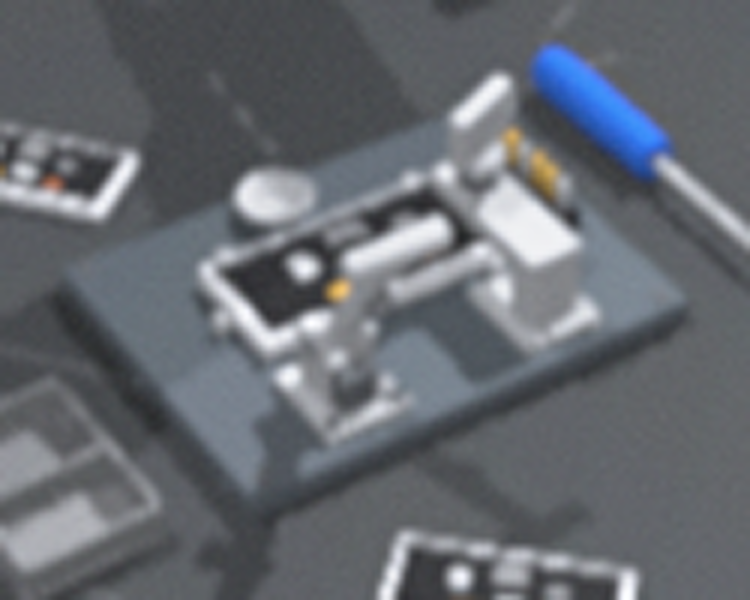

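The crop confirms it: the largest board is on the jig between the pins, with the clamp open at -y and the wing on the bridge at +y, centred at crop (215,275). Next I fit the jig pose from the plate corners and check it against the wing and handle.

```bash
python3 - <<'E'
from h import *
f=lambda p:(280+(p[0]+.5)/5-.5,140+(p[1]+.5)/5-.5)
px=[(98,132),(583,157),(567,528),(73,497)]
W=np.array([ray('top',f(p),.015)[:2] for p in px]);print(W.round(4),[np.linalg.norm(W[i]-W[i-1]).round(3) for i in range(4)])
J=np.array([(95,125),(95,-125),(-95,-125),(-95,125)])/1e3
c=W.mean(0);H=(J.T)@(W-c);th=np.arctan2(H[0,1]-H[1,0],H[0,0]+H[1,1]);R=np.array([[np.cos(th),-np.sin(th)],[np.sin(th),np.cos(th)]])
print('fit',c,th,(J@R.T+c-W).round(4).tolist())
j=lambda P:(R.T@(P[:2]-c)).round(4)
# cross-checks (jig coords)
print('dev corners',[j(ray('top',f(p),.027)) for p in [(191,279),(480,293),(468,424),(176,406)]])
w=[ray('top',f(p),.113) for p in[(172,289),(260,262)]];print('wing mid jig',j((w[0]+w[1])/2),'world',(w[0]+w[1])/2,'len',np.linalg.norm(w[0]-w[1]),'ang world',np.arctan2(*(w[0]-w[1])[[1,0]]))
h=[ray('top',f(p),.141) for p in[(415,67),(529,71)]];print('handle jig',j((h[0]+h[1])/2),'len',np.linalg.norm(h[0]-h[1]), (h[0]+h[1])/2)
g=lambda p:(240+(p[0]+.5)/6-.5,190+(p[1]+.5)/6-.5)
w2=[ray('scene',g(p),.113) for p in[(455,122),(512,78)]];print('scene wing jig',j((w2[0]+w2[1])/2),(w2[0]+w2[1])/2,np.arctan2(*(w2[0]-w2[1])[[1,0]]),np.linalg.norm(w2[0]-w2[1]))
h2=[ray('scene',g(p),.139) for p in[(345,262),(448,228)]];print('scene handle jig',j((h2[0]+h2[1])/2),(h2[0]+h2[1])/2)
E
```

```text
[[ 0.6179  0.0763]
 [ 0.606  -0.172 ]
 [ 0.418  -0.1616]
 [ 0.4305  0.085 ]] [np.float64(0.188), np.float64(0.249), np.float64(0.188), np.float64(0.247)]
fit [ 0.51810442 -0.04307893] -0.049883633385005066 [[0.0013, 0.0007], [0.0008, -0.0006], [-0.001, -0.0016], [-0.001, 0.0015]]
dev corners [array([0.0183, 0.0706]), array([ 0.0195, -0.0741]), array([-0.0463, -0.071 ]), array([-0.046,  0.074])]
wing mid jig [0.0082 0.0543] world [0.52897076 0.0107812  0.113     ] len 0.04195042424191349 ang world 1.879066958538492
handle jig [ 0.1033 -0.0549] len 0.05051246416472349 [ 0.61850329 -0.10303711  0.141     ]
scene wing jig [0.0107 0.0551] [0.53157765 0.01137489 0.113     ] -1.310650067660295 0.04449214082458947
scene handle jig [ 0.1026 -0.0541] [ 0.61786062 -0.10226041  0.139     ]
```

Corners, device, wing and handle all agree within about 2 mm, with jig origin at (0.518,-0.043) and yaw -0.05. Now the clamp push.

```bash
cat >> h.py <<'E'
C=np.array([.518,-.043]);TH=-.05
def jw(x,y,z):
    c,s=np.cos(TH),np.sin(TH);return np.array([C[0]+c*x-s*y,C[1]+s*x+c*y,z])
def ori(a):  # tool down, jaw axis y at world yaw a
    y=np.array([np.cos(a),np.sin(a),0]);z=np.array([0,0,-1.]);return np.column_stack([np.cross(y,z),y,z])
def st(*m):
    s=robot.get_state();print(*m,'t%.2f'%s['time'],'p',np.round(s['ee_pos'],4),'F',np.round(s['force'],1),'M',np.round(s['moment'],2),'op %.4f'%s['opening'])
E
python3 - <<'E'
from h import *
for a in (TH+np.pi/2,TH-np.pi/2):
    q=robot.ik(jw(.15,-.055,.26),ori(a));print(a,None if q is None else np.round(q,2))
w=jw(.01,.055,.105)
for k in(0,np.pi):
  for d in(0,-1.1,-2.3,.7):
    q=robot.ik(w,ori(1.85-np.pi/2+k+d));print(k,d,None if q is None else np.round(q,2))
s=robot.get_state();print(np.round(s['tool_rot'],2),s['time'])
E
```

```text
1.5207963267948965 [ 0.55  0.56 -0.66  1.42  0.35  1.28  1.38]
-1.6207963267948966 [ 0.26  0.49 -0.21  1.43  0.1   1.23 -1.59]
0 0 [ 0.42  0.47 -0.62  1.93  0.36  0.84 -0.11]
0 -1.1 [ 0.3   0.44 -0.46  1.94  0.26  0.82 -1.13]
0 -2.3 [ 0.14  0.42 -0.27  1.94  0.15  0.8  -2.23]
0 0.7 [ 0.48  0.5  -0.7   1.93  0.41  0.86  0.54]
3.141592653589793 0 [-0.89  0.67  1.08  1.97 -0.74  0.96 -2.29]
3.141592653589793 -1.1 [ 0.74  0.67 -1.09  1.92  0.71  1.    1.65]
3.141592653589793 -2.3 [ 0.48  0.5  -0.7   1.93  0.42  0.86  0.69]
3.141592653589793 0.7 [ 0.12  0.41 -0.25  1.94  0.14  0.8  -2.36]
[[ 0.9   0.44 -0.  ]
 [ 0.44 -0.9   0.  ]
 [-0.   -0.   -1.  ]] 0.1
```

```bash
python3 - <<'E'
from h import *
a=TH+np.pi/2
p=robot.get_state()['ee_pos'];robot.move_linear([p[0],p[1],.28],.2)
robot.move_ptp(jw(.15,-.055,.26),ori(a));robot.gripper_to(0);st('above')
robot.move_linear(jw(.15,-.055,.14),.15,threshold=8);st('down')
print(robot.move_linear(jw(.032,-.055,.148),.07,threshold=15));st('pushed')
robot.pause(.8)
robot.move_linear(jw(.06,-.055,.24),.2);st('up')
shot('scene','s1',(240,160,400,290),4.6)
E
```

```text
above t4.09 p [ 0.6651 -0.1054  0.26  ] F [ 0.3  0.5 -0.4] M [ 0.06 -0.1   0.03] op 0.0006
down t5.04 p [ 0.6656 -0.1054  0.141 ] F [ 0.1 -0.4  0.4] M [ 0.03 -0.15 -0.03] op 0.0005
False
pushed t6.88 p [ 0.5474 -0.0995  0.1479] F [0.6 0.2 1.2] M [ 0.05 -0.17  0.01] op 0.0003
up t8.32 p [ 0.5745 -0.101   0.2389] F [-0.2  0.7  0.4] M [ 0.1  -0.11 -0.01] op 0.0005
```

View pics/s1.png

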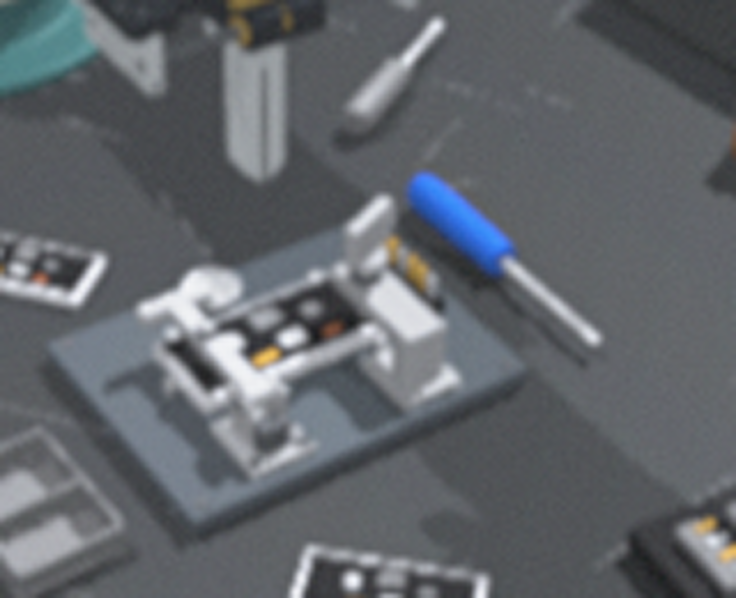

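The clamp is closed, with its handle level at crop (175,300), and the device and surroundings are undisturbed. Next I go to the wing and grip it.

```bash
python3 - <<'E'
from h import *
a=1.85-np.pi/2
robot.move_ptp(jw(.01,.055,.22),ori(a));robot.gripper_to(.06);st('above')
print(robot.move_linear(jw(.01,.055,.105),.1,threshold=8));st('down')
robot.gripper_to(0);st('grip')
t0=robot.get_state()['time']
for d in(-.06,-.12,-.18):
    robot.move_linear(jw(.01,.055,.105),frame=ori(a+d));s=robot.get_state();R=np.array(s['tool_rot']);print(np.arctan2(R[1,1],R[0,1])-a);st(d)
shot('top','t1',(280,140,415,260),4)
shot('scene','s2',(240,160,400,290),4.6)
E
```

```text
above t10.67 p [0.5307 0.0114 0.22  ] F [-0.5 -0.2 -0.3] M [-0.01 -0.12 -0.02] op 0.0595
False
down t11.97 p [0.5311 0.0115 0.1055] F [ 0.2 -0.3  0.6] M [-0.01 -0.06 -0.05] op 0.0599
grip t12.79 p [0.5309 0.0114 0.105 ] F [ 1.2 -0.3 -1.4] M [-0.04 -0.49  0.01] op 0.0097
-0.05869380162330143
-0.06 t13.04 p [0.5308 0.0114 0.105 ] F [ 1.5 -0.1 -0.8] M [-0.14 -0.51  0.02] op 0.0099
-0.11748207928266999
-0.12 t13.29 p [0.5308 0.0114 0.105 ] F [ 2.1 -0.2 -0.8] M [-0.14 -0.48 -0.09] op 0.0097
-0.17708561442445356
-0.18 t13.54 p [0.5307 0.0114 0.105 ] F [ 1.3 -1.4  0.1] M [-0.17 -0.35 -0.05] op 0.0101
```

View pics/s2.png

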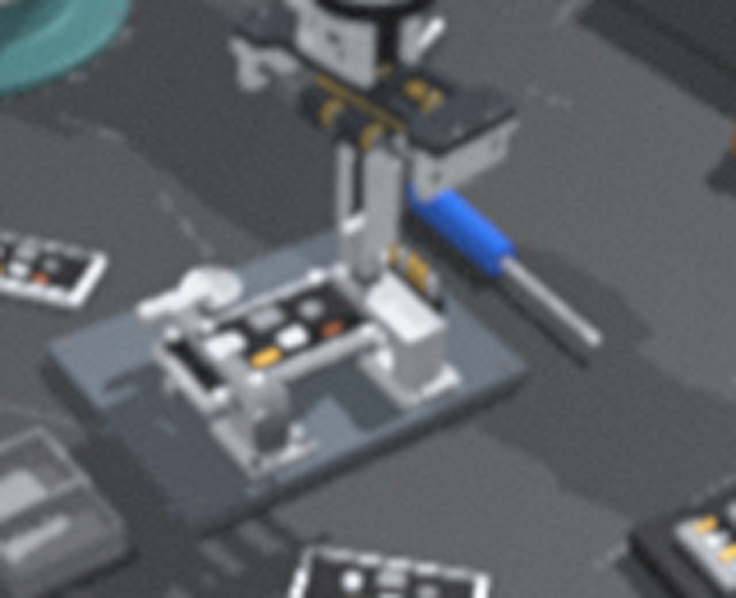

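The wing is held between the fingers at crop (375,230), with an opening of 9.7 to 10 mm. I keep turning in steps until the moment rises at the seat.

```bash
python3 - <<'E'
from h import *
a=1.85-np.pi/2;d=-.18;hit=0
while d>-2.4:
    d-=.05;robot.move_linear(jw(.01,.055,.105),frame=ori(a+d))
    s=robot.get_state();R=np.array(s['tool_rot']);y=np.arctan2(R[1,1],R[0,1])-a
    print('%.2f act %.3f Mz %.2f F %s op %.4f t %.1f'%(d,y,s['moment'][2],np.round(s['force'],0),s['opening'],s['time']))
    if abs(s['moment'][2])>.5:
        hit+=1
        if hit==2 or abs(s['moment'][2])>1.5:break
E
```

```text
-0.23 act -0.228 Mz -0.06 F [-0. -1.  1.] op 0.0102 t 13.9
-0.28 act -0.277 Mz -0.05 F [-0. -1.  0.] op 0.0096 t 14.1
-0.33 act -0.327 Mz -0.02 F [-1.  0.  2.] op 0.0100 t 14.4
-0.38 act -0.377 Mz -0.02 F [-2. -1.  2.] op 0.0099 t 14.6
-0.43 act -0.427 Mz -0.08 F [-4. -0.  4.] op 0.0096 t 14.9
-0.48 act -0.477 Mz -0.08 F [-4. -1.  4.] op 0.0100 t 15.1
-0.53 act -0.528 Mz -0.06 F [-5.  0.  5.] op 0.0099 t 15.4
-0.58 act -0.578 Mz -0.07 F [-4.  1.  4.] op 0.0099 t 15.6
-0.63 act -0.628 Mz -0.04 F [-5.  1.  6.] op 0.0096 t 15.9
-0.68 act -0.678 Mz -0.04 F [-6.  0.  4.] op 0.0096 t 16.1
-0.73 act -0.728 Mz -0.02 F [-6.  1.  6.] op 0.0097 t 16.4
-0.78 act -0.778 Mz -0.05 F [-6.  1.  6.] op 0.0099 t 16.6
-0.83 act -0.828 Mz -0.05 F [-8.  0.  6.] op 0.0098 t 16.9
-0.88 act -0.878 Mz -0.04 F [-7.  1.  7.] op 0.0098 t 17.1
-0.93 act -0.928 Mz -0.03 F [-7.  1.  7.] op 0.0099 t 17.4
-0.98 act -0.978 Mz -0.02 F [-8.  1.  7.] op 0.0098 t 17.6
-1.03 act -1.028 Mz 0.03 F [-7.  1.  8.] op 0.0098 t 17.9
-1.08 act -1.078 Mz -0.02 F [-8. -0.  7.] op 0.0096 t 18.1
-1.13 act -1.128 Mz -0.04 F [-8.  1.  8
[... 381 characters left out ...]
ct -1.477 Mz -0.05 F [-9.  3.  9.] op 0.0101 t 20.1
-1.53 act -1.527 Mz -0.06 F [-9.  3.  8.] op 0.0098 t 20.4
-1.58 act -1.577 Mz -0.01 F [-9.  2.  9.] op 0.0097 t 20.6
-1.63 act -1.627 Mz -0.05 F [-9.  2.  9.] op 0.0096 t 20.9
-1.68 act -1.677 Mz -0.04 F [-10.   3.   9.] op 0.0097 t 21.1
-1.73 act -1.727 Mz -0.03 F [-9.  4.  9.] op 0.0097 t 21.4
-1.78 act -1.777 Mz -0.09 F [-9.  3.  9.] op 0.0101 t 21.6
-1.83 act -1.827 Mz -0.09 F [-9.  3.  9.] op 0.0098 t 21.9
-1.88 act -1.877 Mz -0.08 F [-9.  4.  9.] op 0.0098 t 22.1
-1.93 act -1.927 Mz 0.30 F [-8.  4.  9.] op 0.0100 t 22.4
-1.98 act -1.976 Mz 0.50 F [-9.  4.  8.] op 0.0105 t 22.6
-2.03 act -2.026 Mz 0.70 F [-9.  4.  8.] op 0.0111 t 22.9
```

The seat is felt at a yaw of about -1.89: the moment jumps and the pads start to wedge. I back off in steps, watching the release.

```bash
python3 - <<'E'
from h import *
a=1.85-np.pi/2
for d in list(np.arange(-2.0,-1.78,.03))+list(np.arange(-1.75,-.32,.1))+[-.315]:
    robot.move_linear(jw(.01,.055,.105),frame=ori(a+d))
    s=robot.get_state();R=np.array(s['tool_rot']);y=np.arctan2(R[1,1],R[0,1])-a
    if d<-1.7 or d>-.4:print('%.3f act %.3f Mz %.2f F %s op %.4f t %.1f'%(d,y,s['moment'][2],np.round(s['force'],0),s['opening'],s['time']))
robot.pause(.3);st('end')
shot('scene','s3',(240,160,400,290),4.6);shot('top','t3',(280,140,415,260),4)
E
```

```text
-2.000 act -1.996 Mz 0.57 F [-9.  4. 10.] op 0.0105 t 23.1
-1.970 act -1.966 Mz 0.46 F [-9.  4.  8.] op 0.0101 t 23.4
-1.940 act -1.936 Mz 0.32 F [-10.   4.   9.] op 0.0097 t 23.6
-1.910 act -1.906 Mz 0.02 F [-9.  4. 10.] op 0.0096 t 23.9
-1.880 act -1.876 Mz 0.10 F [-10.   4.   8.] op 0.0094 t 24.1
-1.850 act -1.846 Mz 0.04 F [-8.  4.  9.] op 0.0100 t 24.4
-1.820 act -1.816 Mz 0.09 F [-9.  3.  9.] op 0.0096 t 24.6
-1.790 act -1.786 Mz 0.05 F [-10.   4.   9.] op 0.0100 t 24.9
-1.750 act -1.746 Mz 0.04 F [-9.  3.  8.] op 0.0098 t 25.1
-0.350 act -0.354 Mz 0.01 F [-5.  0.  5.] op 0.0100 t 28.6
-0.315 act -0.318 Mz 0.04 F [-6.  0.  4.] op 0.0097 t 28.9
end t29.19 p [0.5307 0.0115 0.105 ] F [-5.4  0.9  3.1] M [ 0.15  1.15 -0.06] op 0.0098
```

View pics/s3.png

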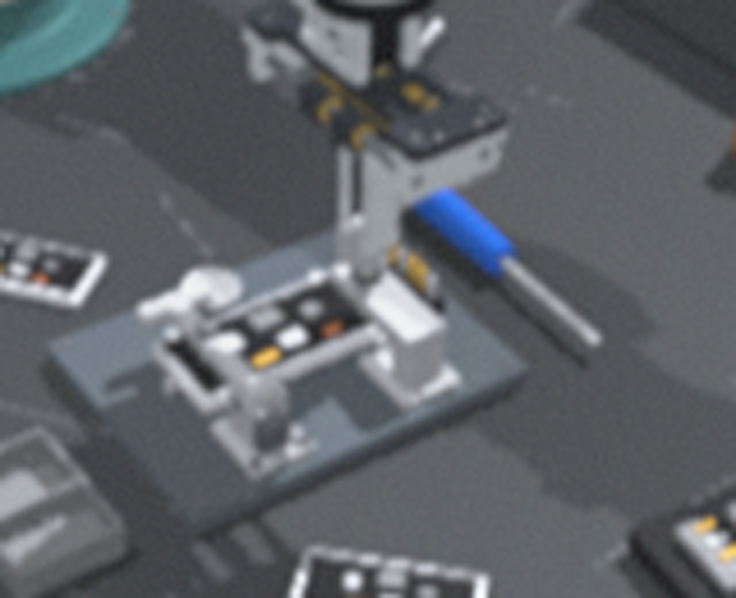

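Contact going in (-1.88 to -1.93) and release coming out (about -1.906) put the seat at about -1.90. The held yaw of -0.318 is then about 1.58 rad back. The wing is still gripped, the clamp is closed, and the device and surroundings are unchanged, so I hand in.

```bash
python3 -c "
from h import *
st('final');print(robot.sign_off())"
```

```text
final t29.29 p [0.5307 0.0114 0.1049] F [-4.6  0.6  3. ] M [0.17 1.16 0.  ] op 0.0098
the job is handed in; nothing more can be done
None
```

The job is done and handed in at 29.3 s of the 64 s allowed, with the thumbscrew still gripped.

- **Clamp:** I pushed the handle over centre from its far side with closed fingers and it fell shut. Pictures afterwards show the arm level over the device, and the device still between its pins.
- **Thumbscrew:** I gripped the wing across its thickness and turned it clockwise about 1.9 rad. The moment then rose to 0.7 N m, which I took as the seat. I backed it off about 1.58 rad, against 1.57 asked for.
- **Last checks:** The finger opening is 9.8 mm on the 10 mm wing, and the residual force is about 5 N. The last scene picture shows the clamp closed and nothing near the jig moved.
- **Uncertainty:** The seat angle is known to about ±0.02 rad, because the moment readings are noisy by about 0.05 N m. The fingers partly hide the wing, so the final angle comes from the tool's yaw, not from a picture. No check failed.

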